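# Index the soldering turntable to the next hole

## Robot

A 6-joint arm with a two-finger parallel gripper is mounted at the origin on a cart in front of the work surface, level with it; the furniture and walls round the work are solid. World frame = base frame: x ahead of the robot, y to its left, z up, the work surface at z = 0. Lengths are in m, angles in degrees, forces in N, time in s.
With the tool pointing down it reaches from about 0.375 to 0.9 m from the base axis. Payload 3.1 kg.
Tool frame: the origin (TCP) lies at the very end of the fingers, on their centre line; the grasp point (between the pads) lies 19 mm behind it; z points along the fingers, y is the line along which they close (so a half turn about z gives the same grasp; the last joint's range is limited). The gripper opens to 87 mm and grips with 3 to 60 N. Pads are 19 mm wide; open, the fingers measure 117 mm over their backs; the gripper's body (75 mm by 190 mm) begins 51 mm behind the grasp point.
Start: joints at [-74.972, 30.224, 82.088, -0, 67.689, -10.227], TCP at [0.267, -0.565, 0.223] pointing down, gripper open.
Joint ranges: [-176.69, 176.69], [-43.24, 126.21], [12.49, 139.97], [-82, 262], [0, 151.66], [-163.58, 163.58]. Speed limits (degrees/s): [159.86, 159.86, 180, 180, 180, 180].

## Interface

Orientations are given as [roll, pitch, yaw] about the fixed x, y, z axes, in that order (R = Rz(yaw) Ry(pitch) Rx(roll)).
In Python, from rig import sensors, vision, order gives the robot as it stands.
- The arm moves only by the shell command python3 -m crank 'ROWS' [OPENING]. ROWS is JSON, one flat list of numbers, 4 for each row, row after row: the shift along the tool's x, y, z in m, then the turn about the tool's z in degrees. A call has 1 to 5 rows; each row is the pose to reach, as a shift and turn from the pose commanded when the call began, along the tool's axes at that moment; what a row does not reach only later rows make up. A row lasts 1/10 s, in which the tool goes at most 50 mm and 8.59 degrees, less where a joint would pass 70% of its speed; a pose out of reach is approached as far as the arm can. A call with a gripper value outside its range is refused whole. OPENING is the closure, from 0 (fully open) to 1 (shut), set as the call begins (- or left out, the last holds). The fingers move at their own pace and stop on an object; the grip force is fixed at half the most. Time passes only in rows, so rows that repeat a pose let the fingers close. It gives the time, the measured TCP pose, the force, the opening and the grip force at its end, in the units of the state.
- sensors.state(): the state, without advancing time (a new reading comes with each control period).
- vision.get_image(name): name is "scene" or "top" or "wrist"; returns a dict with "pixels" (400x640x3 uint8, red, green, blue), "K" (3x3 intrinsics, pixels), "dist" ([k1, k2, p1, p2, k3] as OpenCV has them; the pictures are not rectified), "R" (3x3) and "t" (3): a world point X has camera coordinates R X + t. Camera axes: x right, y down, z forward; pixel columns grow to the right and rows downward; lengths in m; the calibration is good to about 2 mm. A picture is of the moment at which its call begins. There is no depth.
- order.job_done(): hands the job in; it is judged then, once.
The state is a dict: "clock": time; "joint_pos": joint angles; "qd": joint speeds; "effort": joint torques, N m; "position": TCP position; "eef_rot": TCP orientation; "ft_force": force on the tool from outside, world axes, zero at the start; "torque": the same for the moment, N m; "grip_width": opening from 0.0 (shut) to 1.0 (fully open); "grip_force": force on a finger pad.
Only numpy, scipy, OpenCV 4.12 (cv2) and the standard library are available. Lean on these libraries where they do the work, as an engineer would, in place of code of your own. Each camera call takes 0.05 s, during which the arm holds its last target. There are 200 camera calls.

## Task

Index the round board-soldering table by one hole, towards the green stud: with shut fingertips press the yellow plunger on the table down to free its pin, turn the table by it, and let the plunger spring back up so that the pin locks in the hole beside the green stud. Do not turn towards the red stud, do not grip or lift anything, and leave the things standing round the table where they are. Finish with the hand clear.

Things in the scene. Friction and masses are not known exactly. Their poses are not given: they have to be found in the camera images.
- index_base: fixed grey drum of the indexing table, 224 mm across, clamped to the bench, origin at the centre of its underside. Its top edge is an aluminium ring at z 34 to 42 mm with six evenly spaced through holes (60 degrees apart, 12 mm wide, 97 mm from the centre). It may stand turned any way. Inside the ring turns an aluminium disc, 172 mm across, top at z 44 mm, with five black nests, four of them holding green boards up to 62 mm high
- table_centre (a point): point on the vertical turning axis of the disc, on top of the small steel hub, z 52 mm
- table (a joint): angle of the disc, rad, positive counter-clockwise seen from above; 0 at the start, the next holes are at +1.047 and -1.047. It turns with light friction when the pin is free and is locked (about 0.02 rad of play either way) while the pin is in a hole
- cap_top (a point): centre of the top face of the yellow plunger cap, 46 mm across, 60 mm from the turning axis; it turns with the disc and goes down with the cap. With the plunger up it is at z 62 mm. The cap sits in a dark round collar fixed to the disc (49 mm inside, 56 mm outside, rim at z 58 mm), so a pressed fingertip is below the rim and can push the collar sideways
- plunger (a joint): how far the plunger is pressed, m: 0 up (pin in a hole) to 0.014 fully down. Spring: 4 N at the top, 9 N fully down. The pin is free of the ring from about 0.0105 on; if let go between two holes the pin rubs under the ring at about 0.010, the disc still turns with light friction, and the plunger jumps up as the pin meets the next hole
- pin_tip (a point): tip of the blue index pin, 9 mm thick, 97 mm from the turning axis on the same ray as the cap; the pin is moved by the plunger and comes up through the ring's hole from below, standing 2 mm above the ring when locked. It is 18 mm lower than the cap's top
- green_stud: green round stud, 20 mm across, 16 mm high, fixed on the drum's rim 115 mm from the axis, just outside the hole to be locked, which is one hole (60 degrees) from the start hole, on one side or the other. Origin at the centre of its underside, z 42 mm
- red_stud: red round stud of the same size and height, just outside the hole one step the other, wrong way
- coil_fixture: blue lobed stand with a coil, 66 x 77 x 50 mm, loose, stands by as a bystander; origin at the centre of its underside
- solder_spool_1: solder spool with green flanges, 49 x 54 x 52 mm, loose, stands by as a bystander; origin at the centre of its underside
- flux_jar: small amber jar with black cap, 52 x 52 x 38 mm, loose, stands by as a bystander; origin at the centre of its underside
- cell_block: black and copper block battery, 27 x 47 x 18 mm, loose, stands by as a bystander; origin at the centre of its underside
- side_cutters: side cutters with grey-green handles, 122 x 83 x 15 mm, loose, stands by as a bystander; origin at the centre of its underside
- pcb_1: green circuit board, 46 x 62 x 13 mm, loose, stands by as a bystander; origin at the centre of its underside

How it is judged (in metres and radians):
On the way, in this order (a step that is already met when the one before it is completed fails the run):
1. the plunger is pressed down by the fingers until its pin is free of the start hole, before the table has turned (value of joint plunger above 0.01 m and contact force between the fingers and plunger above 0.5 N and value of joint table between -0.3 and 0.3 rad), for 0.05 s.
2. the pin has sprung up into the hole beside the green stud (value of joint plunger below 0.003 m and horizontal distance between pin_tip and green_stud below 0.025 m), for 0.2 s.
At the end, for the whole second after the job is handed in: the plunger is up (pressed less than 3 mm, so its pin is in a hole), the pin is within 25 mm of the green stud (the hole beside it), and the table is at rest (all of step 2 and velocity of joint table between -0.05 and 0.05 rad/s); the robot touches nothing.
It fails at once if the pin was brought to the hole beside the red stud (horizontal distance between pin_tip and red_stud below 0.03 m).
It fails at once if one of the six bystanders was moved more than 20 mm or lifted (distance of any of coil_fixture, solder_spool_1, flux_jar, cell_block, side_cutters, pcb_1 from where it was at the start of the episode above 0.02 m).
It also fails if it takes over 40 s, if anything falls off the work surface, if the arm or the gripper's body presses on something with over 40 N, if the wrist force passes 120 N, or if a joint passes its speed limit or range.

## Working session

There is one attempt and no reset: what is moved stays moved. The work goes in short steps, Python scripts to look and compute and a shell command to move; the robot and the scene stay as the last step left them, time stands still between calls to the robot, and variables do not carry over. Pictures are saved under pics/ and viewed, at most 10 in all, crops included, and the job is handed in when it is done.

```bash
ls; mkdir -p pics; python3 - <<'E'
from rig import sensors, vision
import cv2
for n in ("top","scene"):
    d=vision.get_image(n); cv2.imwrite(f"pics/{n}0.png",d["pixels"][:,:,::-1])
    import pickle; pickle.dump(d,open(f"{n}0.pkl","wb"))
print(sensors.state())
E
```

```text
pics
{'clock': 0.1, 'joint_pos': array([-7.49706998e+01,  3.02735152e+01,  8.21498157e+01, -8.71431504e-04,
        6.76900387e+01, -1.02266827e+01]), 'qd': array([ 0.05098076, -0.05518853, -0.15542975,  0.06583643,  0.00522983,
       -0.02778212]), 'effort': array([ 5.40137753e-04, -4.40983343e+01, -1.77151448e+01,  6.35826308e-02,
        5.34126058e-02, -4.54078452e-05]), 'position': array([ 0.26651663, -0.56458527,  0.22166655]), 'eef_rot': array([-1.79888288e+02, -1.93352344e-02,  2.52562957e+01]), 'ft_force': array([0.11043263, 0.48229221, 0.08082751]), 'torque': array([-0.03576413, -0.01578523,  0.02045745]), 'grip_force': 0.0, 'grip_width': 1.0025746002507472}
```

View pics/top0.png

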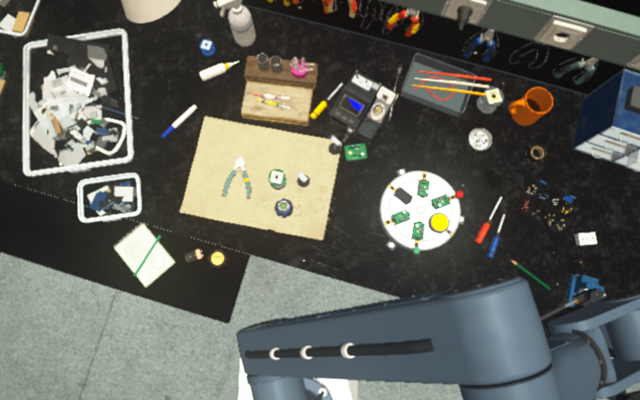

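View pics/scene0.png

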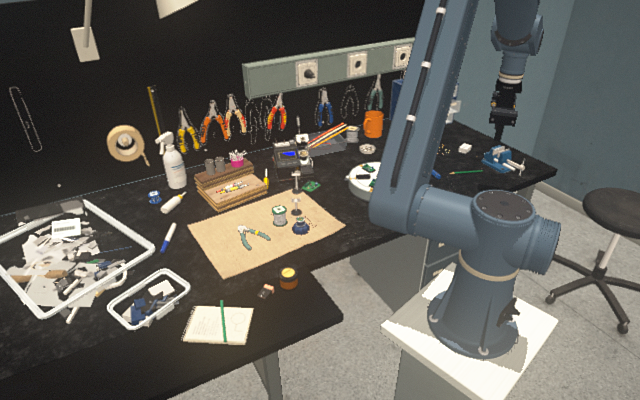

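The top view shows the table at about (421,210), the yellow cap at (439,223), the red stud at (460,195) and the green stud at (417,251). The arm hides most of the table in the scene view. I'll measure the positions from the top view.

```bash
cat > h.py <<'E'
import numpy as np, cv2
def cast(d,uv,z):
    n=cv2.undistortPoints(np.array([[uv]],float),d["K"],d["dist"])[0,0]
    R,t=d["R"],d["t"].ravel(); c=-R.T@t; r=R.T@np.array([*n,1]); return c+r*(z-c[2])/r[2]
def ray(d,uv):
    c=-d["R"].T@d["t"].ravel(); p=cast(d,uv,0); return c,(p-c)/np.linalg.norm(p-c)
def tri(a,ua,b,ub):
    A=np.zeros((3,3)); y=np.zeros(3)
    for d,u in((a,ua),(b,ub)):
        c,r=ray(d,u); P=np.eye(3)-np.outer(r,r); A+=P; y+=P@c
    return np.linalg.solve(A,y)
HS={"yellow":((22,130,100),(33,255,255)),"red":((0,150,70),(6,255,255)),"green":((45,120,50),(85,255,255))}
def blobs(d,col,amin=8,box=None):
    h=cv2.cvtColor(d["pixels"],cv2.COLOR_RGB2HSV); m=cv2.inRange(h,*HS[col])
    if box: k=np.zeros_like(m); x0,y0,x1,y1=box; k[y0:y1,x0:x1]=255; m&=k
    n,_,s,c=cv2.connectedComponentsWithStats(m)
    return [(s[i,4],c[i].round(1)) for i in range(1,n) if s[i,4]>=amin]
E
python3 - <<'E'
import pickle; from h import *
d=pickle.load(open("top0.pkl","rb"))
for c,z in(("yellow",.062),("red",.058),("green",.058)):
    for a,u in blobs(d,c,8,(370,160,475,265)): print(c,a,u,cast(d,u,z).round(4))
print("ctr",cast(d,(421,210),.043).round(3))
for n,u in dict(pcb=(356,152),driver_red=(488,221),pencil=(530,275),vise=(585,290),jarr=(480,139)).items(): print(n,cast(d,u,0.01).round(3))
E
```

```text
yellow 235 [439.2 222. ] [ 0.5142 -0.3742  0.062 ]
red 45 [459.2 194. ] [ 0.5935 -0.4336  0.058 ]
green 13 [426.1 184.3] [ 0.6194 -0.3428  0.058 ]
green 14 [444.7 202.6] [ 0.5687 -0.3924  0.058 ]
green 14 [397.3 214.6] [ 0.5334 -0.2615  0.058 ]
green 8 [397.6 221.1] [ 0.5155 -0.262   0.058 ]
green 26 [416. 232.] [ 0.4865 -0.3113  0.058 ]
ctr [ 0.55  -0.33   0.043]
pcb [ 0.724 -0.154  0.01 ]
driver_red [ 0.527 -0.528  0.01 ]
pencil [ 0.377 -0.638  0.01 ]
vise [ 0.337 -0.793  0.01 ]
jarr [ 0.771 -0.519  0.01 ]
```

```bash
python3 -m crank '[0.045,-0.01,0,0, 0.09,-0.02,0,0, 0.135,-0.03,0,0, 0.18,-0.04,0,0, 0.225,-0.05,0,0]' 1; python3 -m crank '[0,0,0,0,0,0,0,0]' ; python3 - <<'E'
from rig import sensors, vision
import cv2,pickle
d=vision.get_image("wrist"); cv2.imwrite("pics/w1.png",d["pixels"][:,:,::-1]); pickle.dump(d,open("w1.pkl","wb"))
print(sensors.state())
E
```

```text
clock: 0.6
position: [0.4499, -0.4225, 0.2221]
eef_rot: [-179.9, 0.0, 25.2]
ft_force: [-0.1, -0.6, 1.0]
grip_width: 0.63
grip_force: 0.0
clock: 0.8
position: [0.4494, -0.4229, 0.2221]
eef_rot: [-180.0, 0.0, 25.4]
ft_force: [0.0, -0.7, 0.1]
grip_width: 0.453
grip_force: 0.0
{'clock': 0.85, 'joint_pos': array([-5.37190535e+01,  2.96594768e+01,  8.32418870e+01, -4.52759309e-02,
        6.71395612e+01,  1.09891699e+01]), 'qd': array([-1.94062329, -0.07025313, -0.11013641,  0.19981039, -0.05551939,
        0.04853918]), 'effort': array([ 1.13672633e+00, -4.35417151e+01, -1.75177914e+01,  1.41972858e-01,
        4.05928725e-02,  9.26385183e-04]), 'position': array([ 0.44859249, -0.42390562,  0.22216477]), 'eef_rot': array([-1.79967770e+02,  4.87448092e-02,  2.53093944e+01]), 'ft_force': array([-0.60745199, -0.64317853, -0.2472581 ]), 'torque': array([ 0.00827977,  0.02650631, -0.02340984]), 'grip_force': 0.0, 'grip_width': 0.40097635108596497}
```

View pics/w1.png

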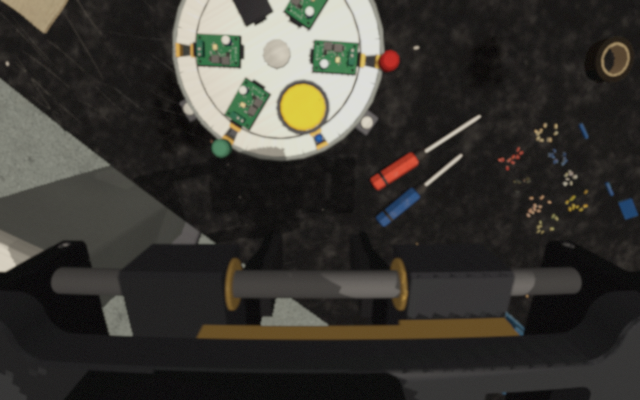

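The wrist view shows the hub at (277,53), the cap at (303,106), the green stud at (221,148), the red stud at (390,61) and the blue pin at (320,139). So green is one hole clockwise from the pin.

```bash
python3 - <<'E'
import pickle; from h import *
t=pickle.load(open("top0.pkl","rb")); w=pickle.load(open("w1.pkl","rb"))
uy=[u for a,u in blobs(w,"yellow",500,(250,60,350,150))]; ur=[u for a,u in blobs(w,"red",100,(370,40,405,80))]; ug=[u for a,u in blobs(w,"green",100,(205,135,238,162))]
print(uy,ur,ug)
print("cap tri",tri(t,(439.2,222),w,uy[0]).round(4),"plane",cast(w,uy[0],.062).round(4))
print("red tri",tri(t,(459.2,194),w,ur[0]).round(4),"plane",cast(w,ur[0],.058).round(4))
g=cast(w,ug[0],.056); r=cast(w,ur[0],.056); c=cast(w,uy[0],.062); print("green",g.round(4))
h=cast(w,(277,53),.052); print("hub",h.round(4))
for n,p in dict(cap=c,green=g,red=r).items():
    q=(p-h)[:2]; print(n,np.hypot(*q).round(4),np.degrees(np.arctan2(q[1],q[0])).round(1))
E
```

```text
[array([302.3, 106.5])] [array([389.3,  60.4])] []
cap tri [ 0.5165 -0.3767  0.0514] plane [ 0.5172 -0.3769  0.062 ]
red tri [ 0.5979 -0.4384  0.0432] plane [ 0.5956 -0.4365  0.058 ]Traceback (most recent call last):
  File "<stdin>", line 7, in <module>
IndexError: list index out of range
```

```bash
python3 - <<'E'
import pickle; from h import *
w=pickle.load(open("w1.pkl","rb"))
h=cast(w,(277,53),.052); print("hub",h.round(4))
for n,u,z in(("cap",(302.3,106.5),.062),("green",(221,148),.056),("red",(389.3,60.4),.056),("pin",(320,139),.044)):
    p=cast(w,u,z); q=(p-h)[:2]; print(n,p.round(4),np.hypot(*q).round(4),np.degrees(np.arctan2(q[1],q[0])).round(1))
E
```

```text
hub [ 0.5539 -0.3311  0.052 ]
cap [ 0.5172 -0.3769  0.062 ] 0.0586 -128.8
green [ 0.4405 -0.3149  0.056 ] 0.1146 171.9
red [ 0.596  -0.4367  0.056 ] 0.1137 -68.2
pin [ 0.4939 -0.4083  0.044 ] 0.0978 -127.8
```

```bash
python3 -m crank '[0.04,-0.006,0.02,0, 0.081,-0.012,0.05,0, 0.081,-0.012,0.09,0, 0.081,-0.012,0.13,0, 0.081,-0.012,0.137,0]' 1;  python3 -m crank '[0,0,0,0,0,0,0,0,0,0,0,0]'; python3 - <<'E'
from rig import sensors, vision
import cv2,pickle
d=vision.get_image("wrist"); cv2.imwrite("pics/w2.png",d["pixels"][:,:,::-1]); pickle.dump(d,open("w2.pkl","wb"))
print(sensors.state()["position"],sensors.state()["grip_width"])
E
```

```text
clock: 1.35
position: [0.5131, -0.377, 0.0805]
eef_rot: [-179.4, 0.2, 25.2]
ft_force: [-1.8, 1.3, -0.5]
grip_width: 0.02
grip_force: 0.0
clock: 1.65
position: [0.5178, -0.3806, 0.0881]
eef_rot: [179.7, -0.1, 25.2]
ft_force: [0.3, -0.2, 0.4]
grip_width: 0.004
grip_force: 0.0
[ 0.51780237 -0.38020268  0.08799058] 0.004975366377790255
```

View pics/w2.png

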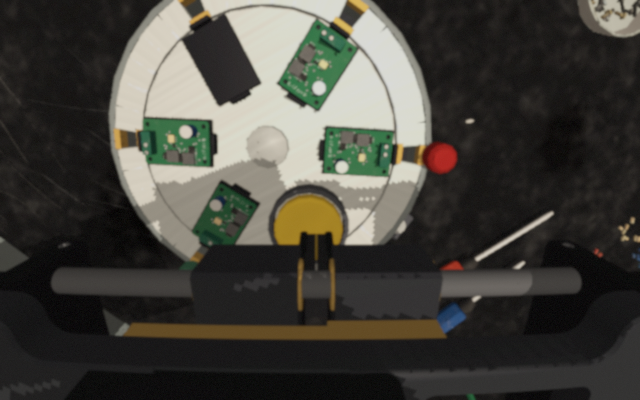

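The shut fingertips stand over the cap at about (312,225), with the hub at (267,147) and the red stud at (440,157). I'll shift them by about 2 mm and press.

```bash
python3 -m crank '[0,-0.0025,0.01,0, 0,-0.0025,0.02,0, 0,-0.0025,0.027,0, 0,-0.0025,0.033,0, 0,-0.0025,0.038,0]';  python3 -m crank '[0,0,0.001,0,0,0,0.001,0]'
```

```text
clock: 2.2
position: [0.5166, -0.3768, 0.0491]
eef_rot: [179.9, -0.0, 25.3]
ft_force: [-2.1, 4.2, 36.6]
grip_width: 0.005
grip_force: 18.4
clock: 2.4
position: [0.5178, -0.3777, 0.0493]
eef_rot: [179.7, -0.1, 25.3]
ft_force: [-0.4, 1.4, 16.0]
grip_width: 0.002
grip_force: 7.7
```

```bash
python3 - <<'E'
import numpy as np
C=np.array([.5535,-.331]);r=.06;a0=-127.9;y=np.radians(25.3)
P=lambda a:C+r*np.array([np.cos(np.radians(a)),np.sin(np.radians(a))])
X=np.array([np.cos(y),np.sin(y)]);Y=np.array([np.sin(y),-np.cos(y)])
for s in range(0,75,25):
    for k in range(5,30,5):
        d=P(a0-s-k)-P(a0-s); print(s+k,round(d@X,4),round(d@Y,4),P(a0-s-k).round(4))
E
```

```text
5 -0.0022 -0.0048 [ 0.5127 -0.375 ]
10 -0.0039 -0.0097 [ 0.509  -0.3712]
15 -0.0052 -0.0148 [ 0.5056 -0.3672]
20 -0.006 -0.0199 [ 0.5027 -0.3629]
25 -0.0064 -0.0252 [ 0.5001 -0.3583]
30 0.0001 -0.0052 [ 0.4979 -0.3536]
35 0.0006 -0.0104 [ 0.4962 -0.3486]
40 0.0016 -0.0156 [ 0.4948 -0.3436]
45 0.003 -0.0206 [ 0.494  -0.3384]
50 0.0048 -0.0255 [ 0.4935 -0.3332]
55 0.0023 -0.0047 [ 0.4936 -0.328 ]
60 0.0049 -0.0092 [ 0.4941 -0.3228]
65 0.008 -0.0135 [ 0.495  -0.3176]
70 0.0114 -0.0174 [ 0.4964 -0.3126]
75 0.0152 -0.0211 [ 0.4982 -0.3077]
```

```bash
python3 -m crank '[-0.0022,-0.0048,0,0, -0.0039,-0.0097,0,0, -0.0052,-0.0148,0,0, -0.006,-0.02,0,0, -0.0064,-0.0252,0,0]';  python3 -m crank '[0,-0.0052,0,0, 0.0006,-0.0104,0,0, 0.0016,-0.0156,0,0, 0.003,-0.0206,0,0, 0.003,-0.0206,0,0]'; python3 - <<'E'
from rig import vision
import cv2,pickle
d=vision.get_image("wrist"); cv2.imwrite("pics/w3.png",d["pixels"][:,:,::-1]); pickle.dump(d,open("w3.pkl","wb"))
E
```

```text
clock: 2.9
position: [0.5023, -0.3599, 0.0494]
eef_rot: [179.4, -0.2, 25.3]
ft_force: [0.8, -2.8, 13.0]
grip_width: 0.006
grip_force: 6.4
clock: 3.4
position: [0.4954, -0.3385, 0.0493]
eef_rot: [179.6, -0.1, 25.3]
ft_force: [-2.1, 1.0, 15.8]
grip_width: 0.002
grip_force: 7.9
```

View pics/w3.png

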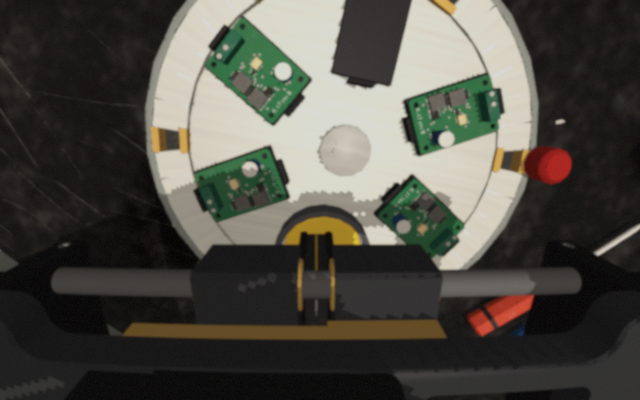

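The disc has turned about 40° with the tip: the hub is at (344,150) and the former top-right board is now at (453,113). I'll go on to about 50°, ease up so the pin rubs under the ring, then push slowly into the hole.

```bash
python3 -m crank '[0.0009,-0.0025,0,0, 0.0018,-0.0049,0,0, 0.0018,-0.0049,-0.003,0, 0.0018,-0.0049,-0.0055,0, 0.0018,-0.0049,-0.0055,0]';  python3 -m crank '[0.0014,-0.0028,0,0, 0.0028,-0.0056,0,0, 0.0041,-0.0078,0,0, 0.0053,-0.0098,0,0, 0.0053,-0.0098,0,0]'
```

```text
clock: 3.95
position: [0.4949, -0.3332, 0.0535]
eef_rot: [179.6, -0.1, 25.3]
ft_force: [1.3, -1.4, 6.1]
grip_width: 0.006
grip_force: 3.3
clock: 4.45
position: [0.495, -0.3213, 0.053]
eef_rot: [179.8, -0.1, 25.3]
ft_force: [0.6, 0.4, 7.6]
grip_width: 0.002
grip_force: 3.4
```

```bash
python3 -m crank '[0,0,-0.001,0,0,0,-0.002,0,0,0,-0.002,0,0,0,-0.002,0]';  python3 -m crank '[0.0013,-0.002,0,0, 0.0026,-0.0038,0,0, 0.004,-0.0056,0,0, 0.0054,-0.0072,0,0, 0.0054,-0.0072,0,0]'
```

```text
clock: 4.85
position: [0.4938, -0.3203, 0.054]
eef_rot: [180.0, -0.0, 25.3]
ft_force: [1.6, -0.1, 2.9]
grip_width: 0.007
grip_force: 1.4
clock: 5.35
position: [0.4954, -0.3125, 0.0541]
eef_rot: [179.9, 0.0, 25.3]
ft_force: [-1.0, -4.0, 1.2]
grip_width: -0.0
grip_force: 3.6
```

```bash
python3 -m crank '[0.0008,-0.0008,0,0, 0.0016,-0.0016,0,0,0.0024,-0.0024,0,0,0.0024,-0.0024,0,0]'; python3 - <<'E'
from rig import vision
import cv2,pickle
d=vision.get_image("wrist"); cv2.imwrite("pics/w4.png",d["pixels"][:,:,::-1]); pickle.dump(d,open("w4.pkl","wb"))
E
```

```text
clock: 5.75
position: [0.497, -0.3079, 0.0545]
eef_rot: [179.9, -0.1, 25.2]
ft_force: [1.0, -1.6, 5.4]
grip_width: 0.008
grip_force: 4.5
```

View pics/w4.png

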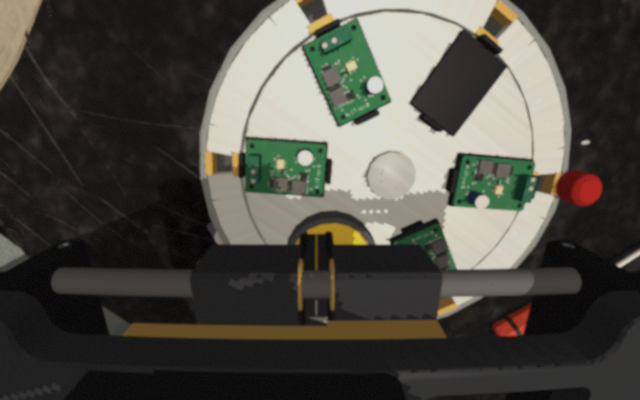

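The nests line up with the hole marks on both sides ((220,163) and (550,184)), and the cap now pushes up with about 5 N. The pin looks to be in the hole, so I'll lift away.

```bash
python3 -m crank '[0,0,-0.002,0, 0,0,-0.005,0, 0,0,-0.01,0, 0,0,-0.025,0,0,0,-0.05,0]';  python3 -m crank '[-0.03,0,-0.04,0,-0.07,0,-0.08,0,-0.11,0,-0.1,0,-0.11,0,-0.1,0,-0.11,0,-0.1,0]'; python3 - <<'E'
from rig import vision
import cv2,pickle
d=vision.get_image("wrist"); cv2.imwrite("pics/w5.png",d["pixels"][:,:,::-1]); pickle.dump(d,open("w5.pkl","wb"))
E
```

```text
clock: 6.3
position: [0.4935, -0.3051, 0.1021]
eef_rot: [-179.5, 0.2, 25.3]
ft_force: [-0.8, 0.7, 0.3]
grip_width: 0.006
grip_force: 0.0
clock: 6.8
position: [0.3956, -0.354, 0.2039]
eef_rot: [-179.8, -0.0, 25.1]
ft_force: [-0.3, -0.1, -0.2]
grip_width: 0.003
grip_force: 0.0
```

View pics/w5.png

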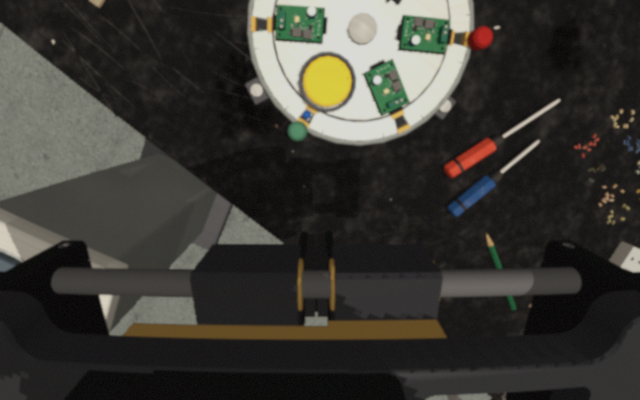

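The blue pin at (306,117) is in the hole beside the green stud at (298,131), and the cap at (327,81) is on the same ray. One numeric check that the cap is up before I hand in.

```bash
python3 - <<'E'
import pickle; from h import *
for f,b in(("w1",(250,60,350,150)),("w5",(280,40,375,120))):
    d=pickle.load(open(f+".pkl","rb")); h=cv2.cvtColor(d["pixels"],cv2.COLOR_RGB2HSV); x0,y0,x1,y1=b
    m=cv2.inRange(h,*HS["yellow"])[y0:y1,x0:x1]
    a=m.astype(bool).sum(); (u,v),r=cv2.minEnclosingCircle(cv2.findNonZero(m))
    c=-d["R"].T@d["t"].ravel()
    p=cast(d,(u+x0,v+y0),.062); e=cv2.undistortPoints(np.array([[[u+x0,v+y0]]]),d["K"],d["dist"])
    Z=(d["R"]@p+d["t"].ravel())[2]; print(f,a,"diam@.062",round(2*np.sqrt(a/np.pi)*Z/d["K"][0,0],5),p.round(4))
    x,y=(320,139) if f=="w1" else (306,117); s=d["pixels"][y-14:y+14,x-14:x+14]; hh=cv2.cvtColor(s,cv2.COLOR_RGB2HSV)
    print("blue px",(cv2.inRange(hh,(100,120,50),(125,255,255))>0).sum(), "Z",Z)
E
```

```text
w1 1668 diam@.062 0.04681 [ 0.5173 -0.3771  0.062 ]
blue px 36 Z 0.3081221341034803
w5 1947 diam@.062 0.04662 [ 0.4954 -0.3204  0.062 ]
blue px 33 Z 0.2840563836483083
```

```bash
python3 -c "
from rig import order; print(order.job_done())"
```

```text
the job is handed in; nothing more can be done
None
```

I turned the table one hole clockwise; the last picture shows the pin up in the hole beside the green stud and the hand clear, and the job is handed in (no verdict was returned).

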